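Feed the board panel on by one turn of the hand wheel

TASK

Feed the board panel on by one board for the microscope: push the feeder's hand wheel round by its upright handle, clockwise (seen from above), through exactly one full turn, so that the handle ends where it started. Only push the handle with the fingers, do not grip or force it, do not touch the carriage or the microscope, and leave the loose things on the bench where they are. Take the hand clear of everything at the end.

Things in the scene. Friction and masses are not known exactly. Their poses are not given: they have to be found in the camera images.
- feeder: fixed board feeder, does not move. A 130 x 130 x 56 mm grey gear housing with the hand wheel on top; a guide bed 130 mm wide, about 40 mm high, runs 385 mm from the wheel axis along +y of the feeder. Origin on the bench under the wheel axis; z up. On the other three sides of the housing the bench is free for about 120 mm from the axis.
- wheel (a joint): angle of the hand wheel in rad about its vertical axis; grows when the wheel is turned clockwise seen from above; one turn is 2 pi. It starts between 0.2 and 2.4; stops at -0.5 and 10.2, so it can be turned less or more than one turn clockwise, but less than a turn the other way. It turns stiffly (about 2 to 3 N at the handle), stays where it is left and has no notch.
- wheel_centre (a point): centre of the top face of the wheel's hub, on the wheel's vertical axis, 97 mm above the bench. The wheel is bare steel, 154 mm across, with a 14 mm thick round rim (top 95 mm above the bench), three spokes and a 36 mm wide hub.
- handle_top (a point): centre of the top of the upright black handle on the rim, 144 mm above the bench and 70 mm from the wheel axis; it moves round with the wheel. The handle is a plain cylinder 18 mm in diameter, 46 mm long (from 98 to 144 mm above the bench), fixed to the rim at the outer end of one spoke. Nothing else stands up above the rim.
- carriage: aluminium slide plate 110 x 176 mm with a panel of four identical circuit boards side by side (40 mm pitch), on the guide bed; geared to the wheel: one clockwise turn feeds it 40 mm along +y of the feeder. Origin under its middle, 32 mm above the bench; its top is 48 mm above the bench.
- microscope: fixed small microscope over the guide bed: upright grey tube 44 mm in diameter, 125 to 217 mm above the bench, 265 mm from the wheel axis along the feeder's +y, on a post that is 95 mm beside it on the feeder's +x side. Its origin is the feeder's origin.
- bottle: loose white bottle with a black cap, 40 mm in diameter, 100 mm tall, standing 190 to 220 mm from the wheel axis on the side away from the guide bed; origin at its underside
- multimeter: loose grey multimeter lying flat, 150 x 78 x 43 mm, long side along its x, beyond the wheel as seen from the robot; origin at the centre of its underside
- screwdriver: loose screwdriver, 150 mm long, 26 mm thick, lying beside the guide bed on the robot's side; its x axis points from handle to tip; origin at the middle of its underside
- parts_tray: loose empty white parts tray, 80 x 100 x 25 mm, on the robot's side of the wheel; origin at the centre of its underside

How it is judged:
On the way:
1. the wheel has been pushed clockwise about half way round: the carriage has fed on more than 15 mm and the handle stands opposite its start (distance of handle_top from where it was at the start of the episode above 0.12 m and distance of carriage from where it was at the start of the episode above 0.015 m), for 0.05 s.
At the end, for the whole second after the job is handed in: the wheel stands still exactly one clockwise turn on from its start: the handle is within 15 mm (about 12 degrees) of where it began and the carriage has fed on 40 mm (within 3 mm); the bottle, multimeter, screwdriver and tray are within 20 mm of where they stood (distance of handle_top from where it was at the start of the episode below 0.015 m and distance of carriage from where it was at the start of the episode between 0.037 and 0.043 m and velocity of joint wheel between -0.05 and 0.05 rad/s and distance of each of bottle, multimeter, screwdriver, parts_tray from where it was at the start of the episode below 0.02 m); the robot touches nothing.
It fails at once if the carriage is touched (contact force between any of the fingers, the arm and carriage above 1 N).
It fails at once if the microscope is touched (contact force between any of the fingers, the arm and microscope above 1 N).
It fails at once if the handle is squeezed or forced: the fingers bear on the feeder with more than 30 N (contact force between the fingers and feeder above 30 N).
It fails at once if a loose thing on the bench is pushed away, lifted or carried (distance of any of bottle, multimeter, screwdriver, parts_tray from where it was at the start of the episode above 0.02 m).
It also fails if it takes over 61 s, if anything falls off the work surface, if the arm or the gripper's body presses on something with over 40 N, if the wrist force passes 120 N, or if a joint passes its speed limit or range.

ROBOT

A 6-joint arm with a two-finger parallel gripper is mounted at the origin on the work surface. World frame = base frame: x ahead of the robot, y to its left, z up, the work surface at z = 0. Lengths are in m, angles in rad, forces in N, time in s.
With the tool pointing down it reaches from about 0.3 to 0.75 m from the base axis. Payload 8.5 kg.
Tool frame: the origin (TCP) lies at the very end of the fingers, on their centre line; the grasp point (between the pads) lies 19 mm behind it; z points along the fingers, y is the direction in which the jaws open and shut (so a half turn about z gives the same grasp; the last joint's range is limited). The gripper opens to 85 mm and grips with 20 to 120 N. Pads are 22 mm wide; open, the fingers measure 114 mm over their backs; the gripper's body (76 mm by 85 mm) begins 54 mm behind the grasp point. The pads swing forward as they close: fully open they stand 13 mm farther back than shut.
Start: joints at [-0.215, 0.381, 1.297, -0, 1.464, -0.215], TCP at [0.55, 0, 0.231] pointing down, gripper open.
Joint ranges: [-3.11, 3.11], [-0.89, 2.33], [0.22, 2.48], [-1.42, 4.56], [0.17, 2.85], [-2.88, 2.88]. Speed limits (rad/s): [2.39, 2.39, 3.14, 3.14, 3.14, 3.14].

INTERFACE

Orientations are given as a unit quaternion [x, y, z, w].
In Python, from station import ctrl, viewer, ticket gives the robot as it stands. The module is installed in compiled form; this text tells all that it offers.
- The arm moves only by the tool step_arm, never from a script. Its argument "commands" is a list of rows, each a list of 2 entries, a list of its own where there are three numbers: the shift along the world's x, y, z in m, then the turn, a rotation vector about the world's x, y, z in degrees. A call has 1 to 20 rows; each row shifts and turns the commanded pose from where the row before left it; what a row does not reach is not made up. A row lasts 1/12 s, in which the tool goes at most 41.7 mm and 7.16 degrees, less where a joint would pass 70% of its speed; a pose out of reach is approached as far as the arm can. A call is refused whole if a number of a shift passes 0.0417 or a number of a turn 7.16, either way. A call with a gripper value outside its range is refused whole. "hand" is the finger opening in m, from 0 to 0.0854, set as the call begins (left out, the last holds). The fingers move at their own pace and stop on an object; "force" is the grip in N (left out, the last holds). Time passes only in rows, so rows that do not move let the fingers close. It gives the time, the measured TCP pose, the force and the opening at its end, in the units of the state.
- ctrl.sense(): the state, without advancing time (a new reading comes with each control period).
- viewer.read_camera(name): name is "scene" or "side" or "wrist"; returns the picture (480x640x3 uint8, red, green, blue); there is no depth.
- viewer.calibration(name): a dict with "intrinsics" (3x3 intrinsics, pixels), "extrinsics" (4x4, takes a point from camera to world coordinates); the wrist camera has in their place "T_tool_cam" (4x4, takes a point from camera to tool coordinates, whose origin is the TCP and whose axes are the flange's). Camera axes: x right, y down, z forward; pixel columns grow to the right and rows downward; lengths in m; the calibration is good to about 2 mm. A picture is of the moment at which its call begins: read the wrist's pose just before it. calibration takes no time and is no camera call.
- ticket.finish_job(): hands the job in, once; it reports no verdict.
The state is a dict: "t": time; "joint_pos": joint angles; "qvel": joint speeds; "tau": joint torques, N m; "position": TCP position; "tool_rot": TCP orientation; "contact_force": force on the tool from outside, world axes, zero at the start; "wrist_torque": the same for the moment, N m; "width": opening from 0.0 (shut) to 1.0 (fully open).
Only numpy, scipy, OpenCV 4.12 (cv2) and the standard library are available. Lean on these libraries where they do the work, as an engineer would, in place of code of your own. Each camera call takes 0.05 s, during which the arm holds its last target.

## Working session

There is one attempt and no reset: what is moved stays moved. The work goes in short steps, Python scripts to look and compute and a tool call to move; the robot and the scene stay as the last step left them, time stands still between calls to the robot, and variables do not carry over. Pictures are saved under pics/ and viewed, and the job is handed in when it is done.

Besides the shell and the picture viewer there is one more tool, called after ">>>" as name(argument=value, ...), one argument or row to a line, values as JSON. step_arm: Moves the arm, as the interface text tells. Its arguments: {"type":"object","properties":{"commands":{"type":"array"},"hand":{"type":"number"},"force":{"type":"number"}},"required":["commands"]}

```bash
mkdir -p pics
python3 - <<'E'
from station import ctrl, viewer
import cv2, numpy as np
np.set_printoptions(precision=4,suppress=True)
print(ctrl.sense())
for n in ["scene","side"]:
    im=viewer.read_camera(n); cv2.imwrite(f"pics/{n}0.png",im[:,:,::-1]); c=viewer.calibration(n); print(n,c)
E
```

```text
{'t': 0.0, 'joint_pos': array([-0.2153,  0.3812,  1.2983,  0.    ,  1.4636, -0.2153]), 'qvel': array([ 0.0005, -0.0025,  0.0008,  0.0001,  0.0014,  0.0002]), 'tau': array([ -0.001 , -44.8467, -23.1286,  -0.0003,   0.0047,   0.    ]), 'position': array([0.5497, 0.0001, 0.2307]), 'tool_rot': array([ 0.7071,  0.7071, -0.0004, -0.0007]), 'contact_force': array([-0.2061,  0.7425, -0.5876]), 'wrist_torque': array([ 0.0008, -0.0311,  0.018 ]), 'width': 0.9969446966094542}
scene {'intrinsics': array([[473.2201,   0.    , 323.6056],
       [  0.    , 473.2201, 236.4701],
       [  0.    ,   0.    ,   1.    ]]), 'extrinsics': array([[-0.3064,  0.8325, -0.4616,  0.9572],
       [ 0.9518,  0.2742, -0.1372,  0.0244],
       [ 0.0124, -0.4814, -0.8764,  0.7816],
       [ 0.    ,  0.    ,  0.    ,  1.    ]])}
side {'intrinsics': array([[521.0036,   0.    , 317.4727],
       [  0.    , 521.0036, 245.9339],
       [  0.    ,   0.    ,   1.    ]]), 'extrinsics': array([[ 0.9986, -0.041 ,  0.0331,  0.5544],
       [-0.0512, -0.6112,  0.7898, -0.7711],
       [-0.0122, -0.7904, -0.6124,  0.6405],
       [ 0.    ,  0.    ,  0.    ,  1.    ]])}
```

View pics/scene0.png

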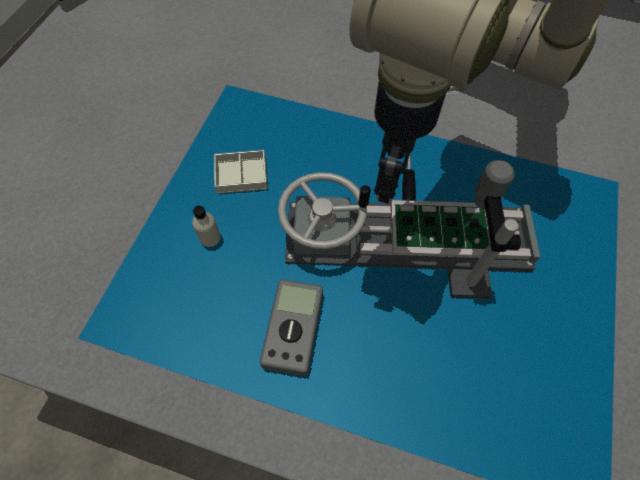

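View pics/side0.png

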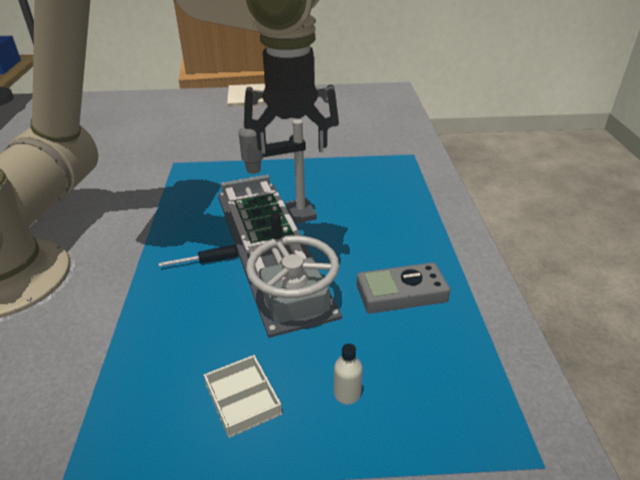

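The scene view shows the hub at about (322,207) and the handle top at about (365,189). In the side view the hub is near (292,262) and the handle top near (276,210). I'll measure these more closely.

```bash
cat > h.py <<'E'
import numpy as np
from station import viewer
def ray(n,u,v):
    c=viewer.calibration(n);K=c["intrinsics"];T=c["extrinsics"]
    d=T[:3,:3]@np.linalg.solve(K,[u,v,1]);return T[:3,3],d
def onz(n,u,v,z):
    o,d=ray(n,u,v);return o+d*(z-o[2])/d[2]
def tri(p,q):
    o1,d1=ray("scene",*p);o2,d2=ray("side",*q)
    s=np.linalg.lstsq(np.c_[d1,-d2],o2-o1,rcond=None)[0]
    a,b=o1+s[0]*d1,o2+s[1]*d2
    return (a+b)/2,np.linalg.norm(a-b)
def proj(n,p):
    c=viewer.calibration(n);K=c["intrinsics"];T=c["extrinsics"]
    q=K@(T[:3,:3].T@(np.asarray(p)-T[:3,3]));return q[:2]/q[2]
E
python3 - <<'E'
import cv2,numpy as np
a=cv2.imread("pics/scene0.png")[150:290,260:400];b=cv2.imread("pics/side0.png")[190:340,220:360]
b=b[:140]
cv2.imwrite("pics/z0.png",np.hstack([cv2.resize(x,(400,400),interpolation=cv2.INTER_CUBIC) for x in (a,b)]))
E
```

```text
(no output)
```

View pics/z0.png

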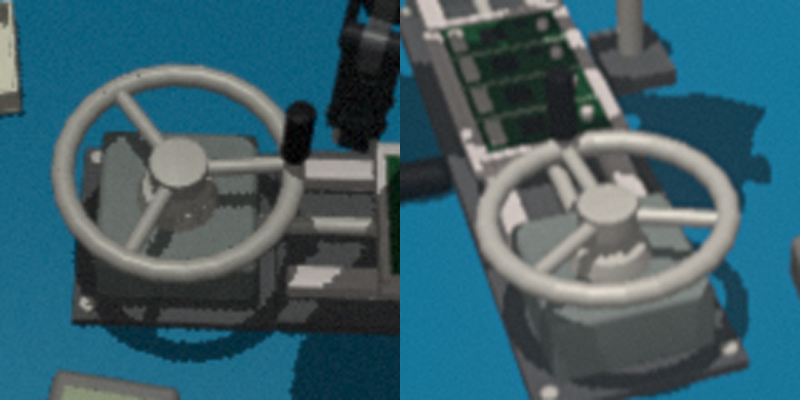

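Run:
```python
from h import *
np.set_printoptions(precision=4,suppress=True)
print("hub",onz("scene",322.65,206,.097),onz("side",292.1,261.1,.097),tri((322.65,206),(292.1,261.1)))
print("han",onz("scene",365.7,188.2,.144),onz("side",276.7,215.2,.144),tri((365.7,188.2),(276.7,215.2)))
# others
print("mm corners",[onz("scene",u,v,.043)[:2] for u,v in ((278,283),(322,286),(308,372),(263,364))])
print("bottle cap",tri((200,212),(348,351)))
print("tray",[onz("scene",u,v,.025)[:2] for u,v in ((214,153),(266,151),(267,187),(216,192))])
print("feeder base corners",[onz("scene",u,v,0.005)[:2] for u,v in ((286,262),(534,269))])
print("scope", tri((497,170),(247,132)))
print("driver", [onz("side",u,v,0.013)[:2] for u,v in ((162,266),(236,252))])
```

```text
hub [ 0.5405 -0.1025  0.097 ] [ 0.5401 -0.108   0.097 ] (array([ 0.5394, -0.1033,  0.0937]), np.float64(0.0015231341873703898))
han [ 0.5144 -0.0377  0.144 ] [ 0.5169 -0.0416  0.144 ] (array([ 0.5155, -0.0382,  0.1429]), np.float64(0.0032199373089958202))
mm corners [array([ 0.6775, -0.1368]), array([ 0.6596, -0.0646]), array([ 0.8021, -0.0411]), array([ 0.8121, -0.1113])]
bottle cap (array([ 0.6138, -0.2989,  0.0906]), np.float64(0.00023441853659390754))
tray [array([ 0.4453, -0.3623]), array([ 0.4075, -0.265 ]), array([ 0.4891, -0.2313]), array([ 0.5307, -0.3197])]
feeder base corners [array([ 0.6199, -0.1458]), array([0.4928, 0.2863])]
scope (array([0.463 , 0.1483, 0.2072]), np.float64(0.00141540906098008))
driver [array([ 0.2928, -0.0039]), array([0.4293, 0.0296])]
```

>>> step_arm(
  commands=[
    [[-0.004,-0.003,0],[0,0,6.9]],
    [[-0.004,-0.003,0],[0,0,6.9]],
    [[-0.004,-0.003,0],[0,0,6.9]],
    [[-0.004,-0.003,0],[0,0,6.9]],
    [[-0.004,-0.003,0],[0,0,6.9]],
    [[-0.004,-0.003,0],[0,0,6.9]],
    [[-0.004,-0.003,0],[0,0,6.9]],
    [[-0.004,-0.003,0],[0,0,6.9]],
    [[-0.004,-0.003,0],[0,0,6.9]],
    [[-0.004,-0.003,0],[0,0,6.9]],
    [[-0.004,-0.003,0],[0,0,6.9]],
    [[-0.004,-0.003,0],[0,0,6.9]],
    [[-0.004,-0.003,0],[0,0,6.9]],
    [[-0.004,-0.003,0],[0,0,6.9]],
    [[-0.004,-0.003,0],[0,0,6.9]],
    [[-0.004,-0.003,0],[0,0,6.9]],
    [[0,-0.002,0],[0,0,0]],
    [[0,0,0],[0,0,0]],
  ],
  hand=0,
  force=20,
)

```text
t: 1.6
position: [0.4859, -0.0502, 0.2312]
tool_rot: [-0.175, 0.985, 0.0, -0.0]
contact_force: [-0.2, -0.1, -0.2]
width: -0.001
```

>>> step_arm(
  commands=[
    [[0,0,-0.01],[0,0,0]],
    [[0,0,-0.01],[0,0,0]],
    [[0,0,-0.01],[0,0,0]],
    [[0,0,-0.01],[0,0,0]],
    [[0,0,-0.01],[0,0,0]],
    [[0,0,-0.01],[0,0,0]],
    [[0,0,-0.01],[0,0,0]],
    [[0,0,-0.01],[0,0,0]],
    [[0,0,-0.01],[0,0,0]],
    [[0,0,-0.01],[0,0,0]],
    [[0,0,-0.01],[0,0,0]],
    [[0,0,-0.009],[0,0,0]],
    [[0,0,0],[0,0,0]],
  ],
)

```text
t: 2.68
position: [0.4854, -0.0497, 0.1107]
tool_rot: [-0.176, 0.984, 0.001, -0.001]
contact_force: [-0.1, 0.1, -0.6]
width: -0.002
```

```bash
cat > look.py <<'E'
import sys,cv2,numpy as np
from station import ctrl, viewer
k=sys.argv[1]
A=viewer.read_camera("scene")[:,:,::-1];B=viewer.read_camera("side")[:,:,::-1]
cv2.imwrite(f"pics/s{k}.png",A);cv2.imwrite(f"pics/d{k}.png",B)
a=A[130:290,240:400];b=B[170:330,210:370]
cv2.imwrite(f"pics/v{k}.png",np.hstack([cv2.resize(x,(400,400),interpolation=cv2.INTER_CUBIC) for x in (a,b)]))
E
python3 look.py 1
```

```text
(no output)
```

View pics/v1.png

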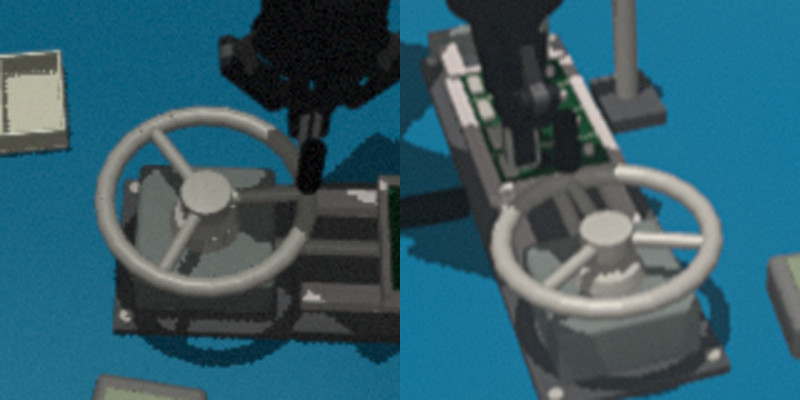

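The fingers are down beside the handle with a small gap, and the wheel hasn't moved. Next I'll work out the increments along the arc.

```bash
cat > arc.py <<'E'
import numpy as np,sys
c=np.array([.540,-.105]);a0,a1,n=map(float,sys.argv[1:4]);n=int(n)  # handle angles deg
d=float(sys.argv[4]) if len(sys.argv)>4 else .0205
def p(f):
    f=np.radians(f);return c+.07*np.array([np.cos(f),np.sin(f)])-d*np.array([np.sin(f),-np.cos(f)])
P=np.round(np.array([p(f) for f in np.linspace(a0,a1,n+1)]),4)
print("from",P[0],"to",P[-1]);D=np.diff(P,axis=0)
print(", ".join(f"[[{x:.4f}, {y:.4f}, 0], [0, 0, {(a1-a0)/n:.3g}]]" for x,y in D))
E
python3 arc.py 110.4 38.4 16; python3 arc.py 38.4 -51.6 20;python3 arc.py -51.6 -69.6 4
```

```text
from [ 0.4964 -0.0465] to [ 0.5821 -0.0455]
[[0.0047, 0.0032, 0], [0, 0, -4.5]], [[0.0050, 0.0029, 0], [0, 0, -4.5]], [[0.0051, 0.0024, 0], [0, 0, -4.5]], [[0.0054, 0.0021, 0], [0, 0, -4.5]], [[0.0055, 0.0016, 0], [0, 0, -4.5]], [[0.0056, 0.0012, 0], [0, 0, -4.5]], [[0.0057, 0.0007, 0], [0, 0, -4.5]], [[0.0057, 0.0003, 0], [0, 0, -4.5]], [[0.0057, -0.0001, 0], [0, 0, -4.5]], [[0.0057, -0.0006, 0], [0, 0, -4.5]], [[0.0056, -0.0011, 0], [0, 0, -4.5]], [[0.0056, -0.0015, 0], [0, 0, -4.5]], [[0.0054, -0.0019, 0], [0, 0, -4.5]], [[0.0052, -0.0023, 0], [0, 0, -4.5]], [[0.0050, -0.0027, 0], [0, 0, -4.5]], [[0.0048, -0.0032, 0], [0, 0, -4.5]]
from [ 0.5821 -0.0455] to [ 0.5995 -0.1471]
[[0.0046, -0.0034, 0], [0, 0, -4.5]], [[0.0042, -0.0039, 0], [0, 0, -4.5]], [[0.0040, -0.0041, 0], [0, 0, -4.5]], [[0.0036, -0.0045, 0], [0, 0, -4.5]], [[0.0032, -0.0047, 0], [0, 0, -4.5]], [[0.0029, -0.0050, 0], [0, 0, -4.5]], [[0.0024, -0.0051, 0], [0, 0, -4.5]], [[0.0021, -0.0054, 0], [0, 0, -4.5]], [[0.0016, -0.0055, 0], [0, 0, -4.5]], [[0.0012, -0.0056, 0], [0, 0, -4.5]], [[0.0007, -0.0057, 0], [0, 0, -4.5]], [[0.0003, -0.0057, 0], [0, 0, -4.5]], [[-0.0001, -0.0057, 0], [0, 0, -4.5]], [[-0.0006, -0.0057, 0], [0, 0, -4.5]], [[-0.0011, -0.0056, 0], [0, 0, -4.5]], [[-0.0015, -0.0056, 0], [0, 0, -4.5]], [[-0.0019, -0.0054, 0], [0, 0, -4.5]], [[-0.0023, -0.0052, 0], [0, 0, -4.5]], [[-0.0027, -0.0050, 0], [0, 0, -4.5]], [[-0.0032, -0.0048, 0], [0, 0, -4.5]]
from [ 0.5995 -0.1471] to [ 0.5836 -0.1635]
[[-0.0034, -0.0046, 0], [0, 0, -4.5]], [[-0.0039, -0.0042, 0], [0, 0, -4.5]], [[-0.0041, -0.0040, 0], [0, 0, -4.5]], [[-0.0045, -0.0036, 0], [0, 0, -4.5]]
```

>>> step_arm(
  commands=[
    [[0.0037,0.0011,0],[0,0,0]],
    [[0.0037,0.0011,0],[0,0,0]],
    [[0.0036,0.001,0],[0,0,0]],
    [[0.0047,0.0032,0],[0,0,-4.5]],
    [[0.005,0.0029,0],[0,0,-4.5]],
    [[0.0051,0.0024,0],[0,0,-4.5]],
    [[0.0054,0.0021,0],[0,0,-4.5]],
    [[0.0055,0.0016,0],[0,0,-4.5]],
    [[0,0,0],[0,0,0]],
  ],
)

```text
t: 3.53
position: [0.5237, -0.0343, 0.1126]
tool_rot: [0.02, 1.0, -0.0, 0.001]
contact_force: [-0.3, -0.3, -0.4]
width: -0.001
```

```bash
python3 look.py 2
```

```text
(no output)
```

View pics/v2.png

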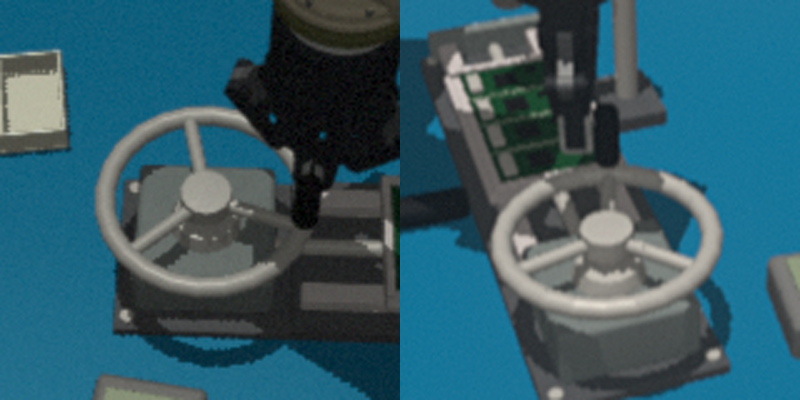

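The handle is moving with the fingers and the wheel has turned about 22°. I'll continue.

>>> step_arm(
  commands=[
    [[0.0056,0.0012,0],[0,0,-4.5]],
    [[0.0057,0.0007,0],[0,0,-4.5]],
    [[0.0057,0.0003,0],[0,0,-4.5]],
    [[0.0057,-0.0001,0],[0,0,-4.5]],
    [[0.0057,-0.0006,0],[0,0,-4.5]],
    [[0.0056,-0.0011,0],[0,0,-4.5]],
    [[0.0056,-0.0015,0],[0,0,-4.5]],
    [[0.0054,-0.0019,0],[0,0,-4.5]],
    [[0.0052,-0.0023,0],[0,0,-4.5]],
    [[0.005,-0.0027,0],[0,0,-4.5]],
    [[0.0048,-0.0032,0],[0,0,-4.5]],
    [[0.0046,-0.0034,0],[0,0,-4.5]],
    [[0.0042,-0.0039,0],[0,0,-4.5]],
    [[0.004,-0.0041,0],[0,0,-4.5]],
    [[0.0036,-0.0045,0],[0,0,-4.5]],
    [[0.0032,-0.0047,0],[0,0,-4.5]],
  ],
)

```text
t: 4.97
position: [0.6023, -0.0661, 0.1123]
tool_rot: [0.603, 0.798, 0.0, -0.0]
contact_force: [-0.3, 1.9, 0.6]
width: -0.003
```

```bash
python3 look.py 3
```

```text
(no output)
```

View pics/v3.png

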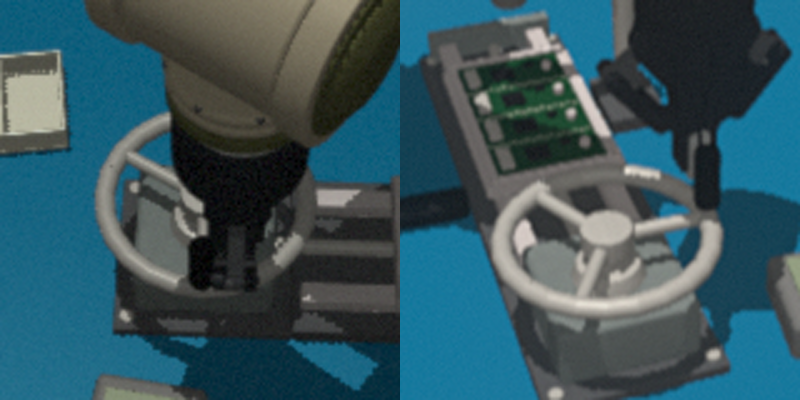

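The handle is now at roughly 15° world angle and touching the fingers, with about 2 N on the tool. I'll continue to half a turn.

>>> step_arm(
  commands=[
    [[0.0029,-0.005,0],[0,0,-4.5]],
    [[0.0024,-0.0051,0],[0,0,-4.5]],
    [[0.0021,-0.0054,0],[0,0,-4.5]],
    [[0.0016,-0.0055,0],[0,0,-4.5]],
    [[0.0012,-0.0056,0],[0,0,-4.5]],
    [[0.0007,-0.0057,0],[0,0,-4.5]],
    [[0.0003,-0.0057,0],[0,0,-4.5]],
    [[-0.0001,-0.0057,0],[0,0,-4.5]],
    [[-0.0006,-0.0057,0],[0,0,-4.5]],
    [[-0.0011,-0.0056,0],[0,0,-4.5]],
    [[-0.0015,-0.0056,0],[0,0,-4.5]],
    [[-0.0019,-0.0054,0],[0,0,-4.5]],
    [[-0.0023,-0.0052,0],[0,0,-4.5]],
    [[-0.0027,-0.005,0],[0,0,-4.5]],
    [[-0.0032,-0.0048,0],[0,0,-4.5]],
    [[-0.0034,-0.0046,0],[0,0,-4.5]],
    [[-0.0039,-0.0042,0],[0,0,-4.5]],
    [[-0.0041,-0.004,0],[0,0,-4.5]],
    [[-0.0045,-0.0036,0],[0,0,-4.5]],
  ],
)

```text
t: 6.65
position: [0.584, -0.1634, 0.1124]
tool_rot: [0.984, 0.177, 0.0, -0.0]
contact_force: [2.0, 2.2, -1.1]
width: 0.001
```

```bash
python3 look.py 4; python3 -c "
from station import ctrl;print(ctrl.sense()['joint_pos'])"; python3 arc.py -69.6 -96.6 6
```

```text
[-4.68896946e-01  5.81137342e-01  1.31289546e+00 -2.33328810e-04
  1.24771264e+00  7.43866386e-01]
from [ 0.5836 -0.1635] to [ 0.5523 -0.1769]
[[-0.0047, -0.0032, 0], [0, 0, -4.5]], [[-0.0050, -0.0029, 0], [0, 0, -4.5]], [[-0.0051, -0.0024, 0], [0, 0, -4.5]], [[-0.0054, -0.0021, 0], [0, 0, -4.5]], [[-0.0055, -0.0016, 0], [0, 0, -4.5]], [[-0.0056, -0.0012, 0], [0, 0, -4.5]]
```

View pics/v4.png

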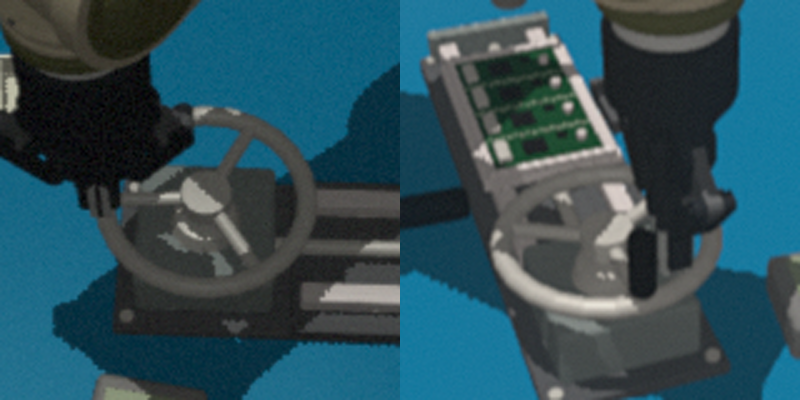

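The wheel is at half a turn: the handle is opposite its start and the panel has moved forward. The wrist is running out of range, so I'll back off along the tangent and turn the tool back 180° before continuing.

>>> step_arm(
  commands=[
    [[0.0094,0.0035,0],[0,0,0]],
    [[0.0094,0.0035,0],[0,0,0]],
    [[0.0094,0.0035,0],[0,0,0]],
    [[0,0,0],[0,0,7]],
    [[0,0,0],[0,0,7]],
    [[0,0,0],[0,0,7]],
    [[0,0,0],[0,0,7]],
    [[0,0,0],[0,0,7]],
    [[0,0,0],[0,0,7]],
    [[0,0,0],[0,0,7]],
    [[0,0,0],[0,0,7]],
    [[0,0,0],[0,0,7]],
    [[0,0,0],[0,0,7]],
    [[0,0,0],[0,0,7]],
    [[0,0,0],[0,0,7]],
    [[0,0,0],[0,0,7]],
    [[0,0,0],[0,0,7]],
    [[0,0,0],[0,0,7]],
    [[0,0,0],[0,0,7]],
  ],
)

```text
t: 8.33
position: [0.6124, -0.1531, 0.1124]
tool_rot: [0.398, 0.917, -0.0, 0.0]
contact_force: [0.0, -0.2, -0.0]
width: -0.002
```

>>> step_arm(
  commands=[
    [[0,0,0],[0,0,7]],
    [[0,0,0],[0,0,7]],
    [[0,0,0],[0,0,7]],
    [[0,0,0],[0,0,7]],
    [[0,0,0],[0,0,7]],
    [[0,0,0],[0,0,7]],
    [[0,0,0],[0,0,7]],
    [[0,0,0],[0,0,7]],
    [[0,0,0],[0,0,7]],
    [[0,0,0],[0,0,5]],
    [[0,0,0],[0,0,0]],
  ],
)

```text
t: 9.25
position: [0.6124, -0.1531, 0.1123]
tool_rot: [-0.181, 0.983, -0.0, -0.0]
contact_force: [0.6, -1.1, 0.3]
width: -0.004
```

```bash
python3 look.py 5; python3 -c "
from station import ctrl;print(ctrl.sense()['joint_pos'])"; python3 arc.py -69.6 -141.6 16;python3 arc.py -141.6 -231.6 20
```

```text
[-4.32267244e-01  6.20657348e-01  1.23425248e+00 -1.30408737e-04
  1.28668512e+00 -2.35919040e+00]
from [ 0.5836 -0.1635] to [ 0.4979 -0.1645]
[[-0.0047, -0.0032, 0], [0, 0, -4.5]], [[-0.0050, -0.0029, 0], [0, 0, -4.5]], [[-0.0051, -0.0024, 0], [0, 0, -4.5]], [[-0.0054, -0.0021, 0], [0, 0, -4.5]], [[-0.0055, -0.0016, 0], [0, 0, -4.5]], [[-0.0056, -0.0012, 0], [0, 0, -4.5]], [[-0.0057, -0.0007, 0], [0, 0, -4.5]], [[-0.0057, -0.0003, 0], [0, 0, -4.5]], [[-0.0057, 0.0001, 0], [0, 0, -4.5]], [[-0.0057, 0.0006, 0], [0, 0, -4.5]], [[-0.0056, 0.0011, 0], [0, 0, -4.5]], [[-0.0056, 0.0015, 0], [0, 0, -4.5]], [[-0.0054, 0.0019, 0], [0, 0, -4.5]], [[-0.0052, 0.0023, 0], [0, 0, -4.5]], [[-0.0050, 0.0027, 0], [0, 0, -4.5]], [[-0.0048, 0.0032, 0], [0, 0, -4.5]]
from [ 0.4979 -0.1645] to [ 0.4805 -0.0629]
[[-0.0046, 0.0034, 0], [0, 0, -4.5]], [[-0.0042, 0.0039, 0], [0, 0, -4.5]], [[-0.0040, 0.0041, 0], [0, 0, -4.5]], [[-0.0036, 0.0045, 0], [0, 0, -4.5]], [[-0.0032, 0.0047, 0], [0, 0, -4.5]], [[-0.0029, 0.0050, 0], [0, 0, -4.5]], [[-0.0024, 0.0051, 0], [0, 0, -4.5]], [[-0.0021, 0.0054, 0], [0, 0, -4.5]], [[-0.0016, 0.0055, 0], [0, 0, -4.5]], [[-0.0012, 0.0056, 0], [0, 0, -4.5]], [[-0.0007, 0.0057, 0], [0, 0, -4.5]], [[-0.0003, 0.0057, 0], [0, 0, -4.5]], [[0.0001, 0.0057, 0], [0, 0, -4.5]], [[0.0006, 0.0057, 0], [0, 0, -4.5]], [[0.0011, 0.0056, 0], [0, 0, -4.5]], [[0.0015, 0.0056, 0], [0, 0, -4.5]], [[0.0019, 0.0054, 0], [0, 0, -4.5]], [[0.0023, 0.0052, 0], [0, 0, -4.5]], [[0.0027, 0.0050, 0], [0, 0, -4.5]], [[0.0032, 0.0048, 0], [0, 0, -4.5]]
```

View pics/v5.png

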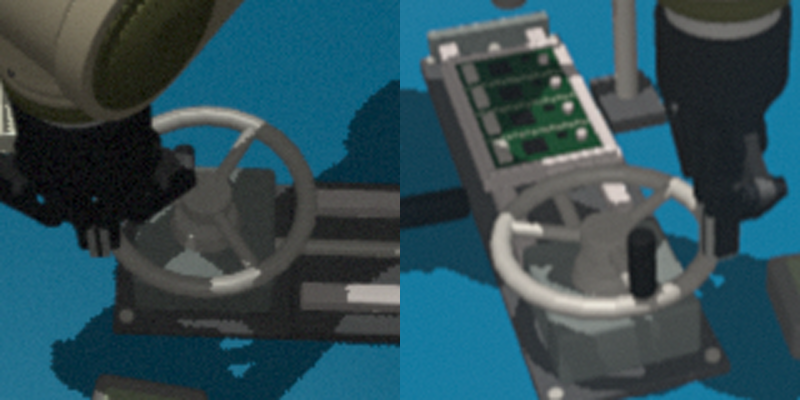

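>>> step_arm(
  commands=[
    [[-0.0096,-0.0035,0],[0,0,0]],
    [[-0.0096,-0.0035,0],[0,0,0]],
    [[-0.0048,-0.0018,0],[0,0,0]],
    [[-0.0046,-0.0018,0],[0,0,0]],
    [[-0.0047,-0.0032,0],[0,0,-4.5]],
    [[-0.005,-0.0029,0],[0,0,-4.5]],
    [[-0.0051,-0.0024,0],[0,0,-4.5]],
    [[-0.0054,-0.0021,0],[0,0,-4.5]],
    [[-0.0055,-0.0016,0],[0,0,-4.5]],
    [[-0.0056,-0.0012,0],[0,0,-4.5]],
    [[-0.0057,-0.0007,0],[0,0,-4.5]],
    [[-0.0057,-0.0003,0],[0,0,-4.5]],
    [[-0.0057,0.0001,0],[0,0,-4.5]],
    [[-0.0057,0.0006,0],[0,0,-4.5]],
    [[-0.0056,0.0011,0],[0,0,-4.5]],
    [[-0.0056,0.0015,0],[0,0,-4.5]],
    [[-0.0054,0.0019,0],[0,0,-4.5]],
    [[-0.0052,0.0023,0],[0,0,-4.5]],
    [[-0.005,0.0027,0],[0,0,-4.5]],
    [[-0.0048,0.0032,0],[0,0,-4.5]],
  ],
)

```text
t: 11.02
position: [0.4986, -0.1652, 0.1127]
tool_rot: [0.437, 0.899, -0.0, 0.001]
contact_force: [3.2, -1.1, -1.0]
width: -0.001
```

```bash
python3 look.py 6
```

```text
(no output)
```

View pics/v6.png

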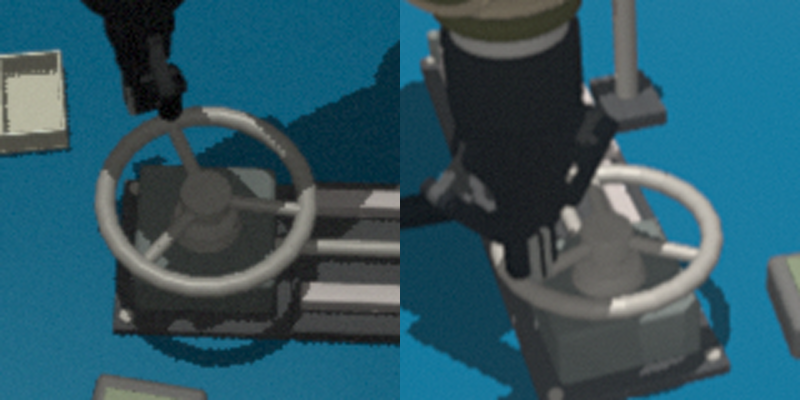

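The handle is at about -142° world and in contact, with about 3 N on the tool. Carrying on.

>>> step_arm(
  commands=[
    [[-0.0046,0.0034,0],[0,0,-4.5]],
    [[-0.0042,0.0039,0],[0,0,-4.5]],
    [[-0.004,0.0041,0],[0,0,-4.5]],
    [[-0.0036,0.0045,0],[0,0,-4.5]],
    [[-0.0032,0.0047,0],[0,0,-4.5]],
    [[-0.0029,0.005,0],[0,0,-4.5]],
    [[-0.0024,0.0051,0],[0,0,-4.5]],
    [[-0.0021,0.0054,0],[0,0,-4.5]],
    [[-0.0016,0.0055,0],[0,0,-4.5]],
    [[-0.0012,0.0056,0],[0,0,-4.5]],
    [[-0.0007,0.0057,0],[0,0,-4.5]],
    [[-0.0003,0.0057,0],[0,0,-4.5]],
    [[0.0001,0.0057,0],[0,0,-4.5]],
    [[0.0006,0.0057,0],[0,0,-4.5]],
    [[0.0011,0.0056,0],[0,0,-4.5]],
    [[0.0015,0.0056,0],[0,0,-4.5]],
    [[0.0019,0.0054,0],[0,0,-4.5]],
    [[0.0023,0.0052,0],[0,0,-4.5]],
    [[0.0027,0.005,0],[0,0,-4.5]],
    [[0.0032,0.0048,0],[0,0,-4.5]],
  ],
)

```text
t: 12.78
position: [0.4801, -0.063, 0.1121]
tool_rot: [0.945, 0.328, -0.001, -0.001]
contact_force: [-3.9, -0.4, 0.0]
width: -0.001
```

```bash
python3 look.py 7;  python3 arc.py -231.6 -249.6 6
```

```text
from [ 0.4805 -0.0629] to [ 0.4964 -0.0465]
[[0.0022, 0.0031, 0], [0, 0, -3]], [[0.0025, 0.0029, 0], [0, 0, -3]], [[0.0026, 0.0028, 0], [0, 0, -3]], [[0.0027, 0.0027, 0], [0, 0, -3]], [[0.0029, 0.0025, 0], [0, 0, -3]], [[0.0030, 0.0024, 0], [0, 0, -3]]
```

View pics/v7.png

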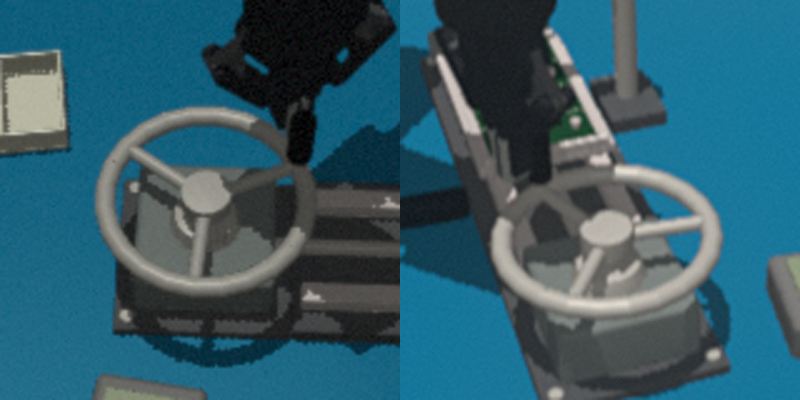

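About 18–20° remain, which I'll push slowly and then hold and check.

>>> step_arm(
  commands=[
    [[0.0022,0.0031,0],[0,0,-3]],
    [[0.0025,0.0029,0],[0,0,-3]],
    [[0.0026,0.0028,0],[0,0,-3]],
    [[0.0027,0.0027,0],[0,0,-3]],
    [[0.0029,0.0025,0],[0,0,-3]],
    [[0,0,0],[0,0,0]],
    [[0,0,0],[0,0,0]],
  ],
)

```text
t: 13.47
position: [0.4939, -0.0495, 0.1124]
tool_rot: [0.979, 0.205, 0.0, 0.0]
contact_force: [0.0, -0.4, -0.8]
width: -0.002
```

```bash
python3 look.py 8; python3 -c "
import cv2,numpy as np
f=lambda n,x,y:cv2.resize(cv2.imread('pics/'+n+'.png')[y:y+100,x:x+100],(400,300) if 0 else (300,300),interpolation=cv2.INTER_CUBIC)
cv2.imwrite('pics/w8.png',np.vstack([np.hstack([f('s1',310,150),f('d1',240,180)]),np.hstack([f('s8',310,150),f('d8',240,180)])]))"
```

```text
(no output)
```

View pics/w8.png

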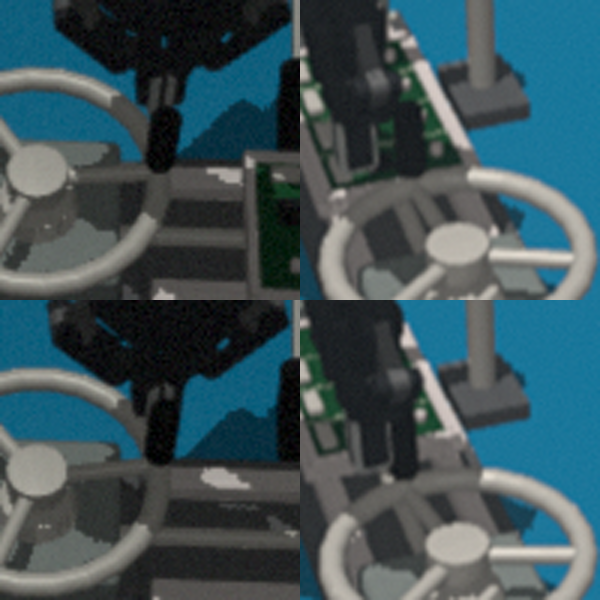

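About 3–5° are still missing, so I'll push a little more, back off and lift.

>>> step_arm(
  commands=[
    [[0.0015,0.0012,0],[0,0,-2]],
    [[0.0015,0.0012,0],[0,0,-1]],
    [[0.0015,0.0008,0],[0,0,0]],
    [[0,0,0],[0,0,0]],
    [[0,0,0],[0,0,0]],
    [[-0.005,-0.002,0],[0,0,0]],
    [[-0.009,-0.0035,0],[0,0,0]],
    [[-0.009,-0.0035,0],[0,0,0]],
    [[0,0,0],[0,0,0]],
  ],
)

```text
t: 14.32
position: [0.4732, -0.0554, 0.1123]
tool_rot: [0.984, 0.177, -0.001, -0.0]
contact_force: [-0.1, 0.4, 0.1]
width: -0.002
```

```bash
python3 look.py 9; python3 -c "
import cv2,numpy as np
f=lambda n,x,y:cv2.resize(cv2.imread('pics/'+n+'.png')[y:y+100,x:x+100],(300,300),interpolation=cv2.INTER_CUBIC)
cv2.imwrite('pics/w9.png',np.vstack([np.hstack([f('s1',310,150),f('d1',240,180)]),np.hstack([f('s9',310,150),f('d9',240,180)])]))"
```

```text
(no output)
```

View pics/w9.png

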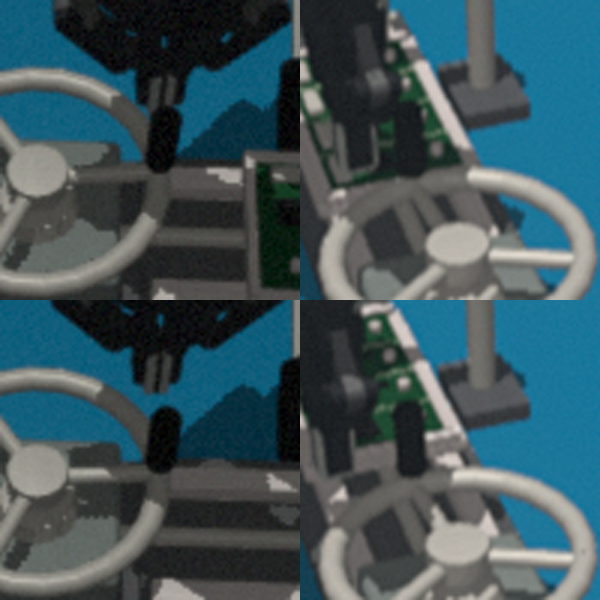

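The handle now lines up with its start in both views and the fingers are clear of it. Lifting away.

>>> step_arm(
  commands=[
    [[0,0,0.012],[0,0,0]],
    [[0,0,0.012],[0,0,0]],
    [[0,0,0.012],[0,0,0]],
    [[0,0,0.012],[0,0,0]],
    [[0,0,0.012],[0,0,0]],
    [[0,0,0.012],[0,0,0]],
    [[0,0,0.012],[0,0,0]],
    [[0,0,0.012],[0,0,0]],
    [[0,0,0.012],[0,0,0]],
    [[0,0,0.012],[0,0,0]],
    [[-0.01,0,0.012],[0,0,0]],
    [[-0.01,0,0.012],[0,0,0]],
    [[-0.01,0,0],[0,0,0]],
    [[-0.01,0,0],[0,0,0]],
    [[0,0,0],[0,0,0]],
    [[0,0,0],[0,0,0]],
  ],
)

```text
t: 15.75
position: [0.4347, -0.055, 0.2558]
tool_rot: [0.984, 0.177, -0.0, -0.0]
contact_force: [0.1, 0.8, 1.1]
width: 0.001
```

```bash
python3 look.py 10; python3 -c "
import cv2,numpy as np
f=lambda n,x,y:cv2.resize(cv2.imread('pics/'+n+'.png')[y:y+150,x:x+150],(300,300),interpolation=cv2.INTER_CUBIC)
cv2.imwrite('pics/w10.png',np.vstack([np.hstack([f('scene0',280,140),f('side0',210,170)]),np.hstack([f('s10',280,140),f('d10',210,170)])]))"
```

```text
(no output)
```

View pics/w10.png

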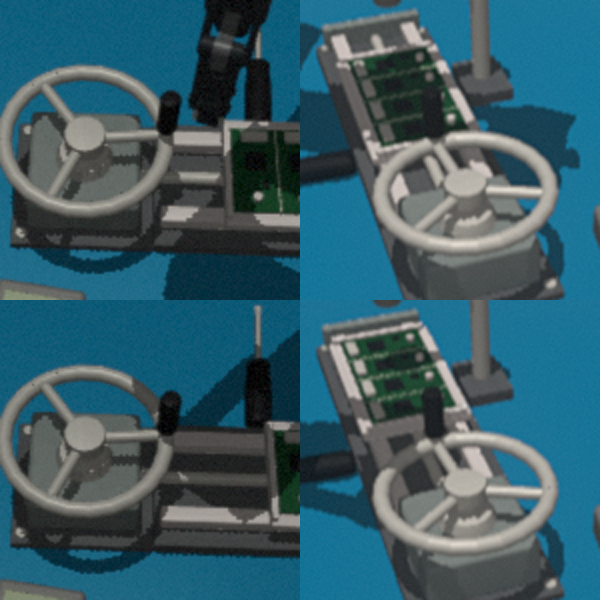

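View pics/s10.png

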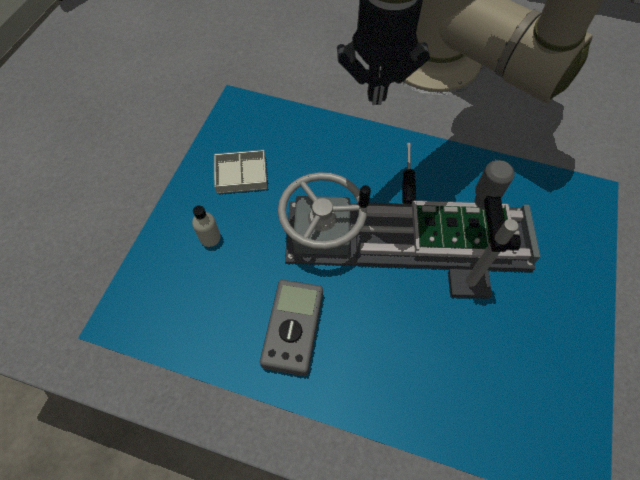

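View pics/d10.png

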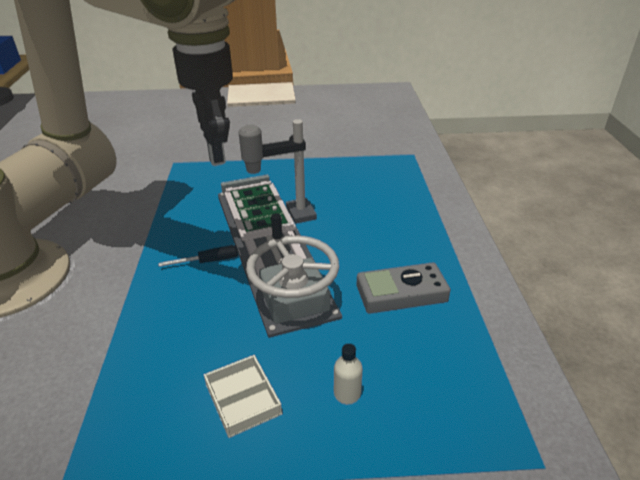

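The handle top is within a pixel of its start at scene (365,188) and side (277,215). The carriage edge has moved from about 391 to 413 px in the scene view, roughly 40 mm. The loose things are where they were.

```bash
python3 -c "
from h import *
print(np.linalg.norm(onz('scene',413,205,.048)-onz('scene',391,202,.048)))
from station import ticket;print(ticket.finish_job())"
```

```text
0.040620704303469944
the job is handed in; nothing more can be done
None
```

I pushed the wheel one full clockwise turn with the shut fingers, and the job is handed in with no verdict reported. I did it as two half turns; in between I backed off and turned the wrist back. At the end I backed off the handle and lifted the hand clear.

- **Handle:** in the last pictures it is within about 1 pixel of its start in both views.
- **Carriage:** it has fed about 40.6 mm, a rough figure from edges read off the pictures by eye. It agrees with the expected 40 mm.
- **Loose things:** the bottle, multimeter, screwdriver and tray look unmoved; I compared them by eye only.
- **Forces:** the highest reading at the tool was about 4 N, but I only read it at the end of each move.
- **Time:** about 16 s of the 61 s allowed.

No check failed. The two views disagreed by 4–6 mm on the wheel centre and handle position when I first measured them. That made no difference to the push.

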